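# Fit the U-bolt of the bench-lamp clamp

### The job

Fit the loose U-bolt to the lamp clamp on the bench: lay it on the wooden sole with one leg on each side of the red lamp column, feel both leg ends into the two holes of the grey back plate (the plate sits on slotted screws, so its holes may be a few millimetres to either side of the middle), then push on the bend until the bolt is fully home and has drawn the column tight against the plate. Leave the bolt lying flat there, ready for its nuts, and do not disturb the hammer, the punch pot or the nut tray.

Things in the scene. Friction and masses are not known exactly. Their poses are not given: they have to be found in the camera images.
- shoe: the lamp clamp, screwed to the bench. Origin: on the bench top, midway across, below the front face of its back plate. x points the way the U-bolt goes in (from the open front to the plate), y left, z up. Hardwood sole 150 x 130 mm, 22 thick, from x = -150 to 0 mm: its top is at z = 22. The U-bolt slides on it
- plate_mid (a point): a point of the shoe: x = 0, y = 0, z = 27.25 mm, midway between the two holes if the grey back plate were centred. Plate: 76 mm wide, 15 thick (x 0 to 15), 66 high; holes 11.5 mm across, 56 apart, level with a bolt lying on the sole. The plate does not shift when pushed, but was set 0 to 4.5 mm left or right on its slotted screws: this offset is not reported, only seen or felt
- cheeks (a point): a point of the shoe: x = -45, y = 0, z = 62 mm, midway between the front top corners of the two blue steel cheeks. They are 6 mm thick, inner faces at y = +-46, from the plate forward to x = -45, 62 high. Fingers do not fit between them and the bolt's legs, so the last 50 mm or so is a push on the bend
- column_top (a point): centre of the top of the red lamp column, a socket tube 28 mm in diameter that stands on the sole, 60 mm tall, its top at z = 82 above the bench, always at y = 0 of the shoe
- column (a joint): gap between the column's back and the plate in m: 0 = tight against the plate (column axis at x = -14 mm of the shoe), up to 0.018. The column can only slide along the shoe's x in a slot, with about 4 N of drag, and stays where it is left
- ubolt: zinc steel U-bolt, rod 10 mm thick, about 160 g (+-30 %), lying flat on the bench left or right of the clamp. Origin: centre of the bend's circle, on the underside. x points along the straight legs to their ends, z up. Legs 85 mm long from the origin, axes at y = +-28, z = 5 (inner width 46, outer 66 mm); outermost point of the bend at x = -33; centre of mass at x = 22
- tip_left (a point): middle of the end of the leg at y = +28 mm (x = 85, z = 5 in the U-bolt's frame); square end with a 1 mm step. With the bolt fully home and square it stands 78 to 80 mm beyond the plate's front face; play in the holes lets the bolt twist by up to 0.13 rad
- tip_right (a point): middle of the end of the other leg, at y = -28 mm, likewise
- crown (a point): outermost point of the bend, x = -33, z = 5 in the U-bolt's frame. Pushing the bolt home takes some 5 to 15 N; it then stops hard
- hammer: chasing hammer lying on the bench on the other side of the clamp from the U-bolt, 220 mm long along its x, 26 mm high, origin mid-handle, head 90 mm towards +x. Leave alone
- punch_pot: blue pot 50 x 50 mm, 65 high, with steel punches up to 135 mm high, left of the back plate. Leave alone
- nut_tray: green tray 100 x 75 mm, 28 high, with the nuts and clamp bar, right of the back plate. Leave alone

How it is judged (in metres and radians):
On the way:
1. both leg ends have entered the holes of the back plate, with the column between the legs (x of each of tip_left, tip_right in the frame of shoe above 0.004 m and z of each of tip_left, tip_right in the frame of shoe below 0.034 m and y of tip_left in the frame of shoe below 0.046 m and y of tip_right in the frame of shoe above -0.046 m), for 0.1 s.
At the end, for the whole second after the job is handed in: the U-bolt lies flat (within 0.1 rad) and at rest on the sole, both legs through the plate's two holes with its origin less than 11 mm in front of the plate's front face (5 to 7 mm when fully home) and both leg ends at least 68 mm beyond that face, and the column stands within 2 mm of the plate (x of ubolt in the frame of shoe above -0.011 m and x of each of tip_left, tip_right in the frame of shoe above 0.068 m and z of each of tip_left, tip_right in the frame of shoe below 0.034 m and y of tip_left in the frame of shoe below 0.046 m and y of tip_right in the frame of shoe above -0.046 m and value of joint column below 0.002 m and angle between ubolt's own z axis and vertical below 0.1 rad and linear speed of ubolt below 0.01 m/s); the robot touches nothing.
It fails at once if the hammer, punch pot or nut tray is shifted by more than 20 mm (distance of any of hammer, punch_pot, nut_tray from where it was at the start of the episode above 0.02 m).
It also fails if it takes over 61 s, if anything falls off the work surface, if the arm or the gripper's body presses on something with over 40 N, if the wrist force passes 120 N, or if a joint passes its speed limit or range.

### The arm

A 6-joint arm with a two-finger parallel gripper is mounted at the origin on the work surface. World frame = base frame: x ahead of the robot, y to its left, z up, the work surface at z = 0. Lengths are in mm, angles in rad, forces in N, time in s.
With the tool pointing down it reaches from about 275 to 750 mm from the base axis. Payload 10.2 kg.
Tool frame: the origin (TCP) lies at the centre of the arm's flange, where the gripper is bolted on; the fingertips stand 173 mm ahead of it and the grasp point (between the pads) lies 155 mm ahead of it; z points along the fingers, y is the line along which they close (so a half turn about z gives the same grasp; the last joint's range is limited). The gripper opens to 85 mm and grips with 20 to 120 N. Pads are 22 mm wide; open, the fingers measure 114 mm over their backs; the gripper's body (76 mm by 85 mm) begins 54 mm behind the grasp point. The pads swing forward as they close: fully open they stand 13 mm farther back than shut.
Start: joints at [0.886, 0.313, 1.498, -0, 1.331, -0.223], TCP at [233.933, 470.008, 404.694] pointing down, gripper open.
Joint ranges: [-2.94, 2.94], [-0.97, 2.17], [0.19, 2.56], [-1.23, 4.37], [0.02, 3.11], [-2.88, 2.88]. Speed limits (rad/s): [2.39, 2.39, 3.01, 3.14, 3.14, 3.14].

### API

Orientations are given as a unit quaternion [w, x, y, z].
In Python, from rig import ctrl gives the robot as it stands.
- The arm moves only by the shell command python3 steer.py 'ROWS' [OPENING] [FORCE]. ROWS is a JSON list of rows, 1 to 8 of them, each an object with the fields x, y, z (the shift in units of 50 mm), wx, wy, wz (a rotation vector in rad); a field left out counts as zero; each row is the pose to reach, as a shift and turn from the pose commanded when the command began, along the tool's axes at that moment; what a row does not reach only later rows make up. A row lasts 1/10 s, in which the tool goes at most 50 mm and 0.15 rad, less where a joint would pass 70% of its speed; a pose out of reach is approached as far as the arm can. OPENING is the opening from 0.0 (shut) to 1.0 (fully open), set as the command begins (- or left out keeps the last). The fingers move at their own pace and stop on an object; FORCE is the grip in N (left out, the last holds). Time passes only in rows, so rows that do not move let the fingers close. It prints the time, the measured TCP pose, the force, the opening and the grip force at its end. Input that does not fit is refused with a message, and nothing moves.
- ctrl.sense(): the state, without advancing time (a new reading comes with each control period).
- ctrl.capture(name): name is "scene" or "top" or "wrist"; returns the picture (420x560x3 uint8, red, green, blue); there is no depth.
- ctrl.calibration(name): a dict with "fx", "fy", "cx", "cy" (pixels), "position" and "attitude" of the camera in the world. Camera axes: x right, y down, z forward; pixel columns grow to the right and rows downward; lengths in mm; the calibration is good to about 2 mm. A picture is of the moment at which its call begins: read the wrist's pose just before it. calibration takes no time and is no camera call; for the wrist camera it gives the pose at the moment of the call.
- ctrl.finish_job(): hands the job in; it is judged then, once.
The state is a dict: "time_s": time; "joints": joint angles; "dq": joint speeds; "tau": joint torques, N m; "eef_pos": TCP position; "ee_rot": TCP orientation; "force": force on the tool from outside, world axes, zero at the start; "wrist_torque": the same for the moment, N m; "grip_width": opening from 0.0 (shut) to 1.0 (fully open); "grip_force": force on a finger pad.
Only numpy, scipy, OpenCV 4.12 (cv2) and the standard library are available. Lean on these libraries where they do the work, as an engineer would, in place of code of your own. Each camera call takes 0.05 s, during which the arm holds its last target. There are 200 camera calls.

## Working session

There is one attempt and no reset: what is moved stays moved. The work goes in short steps, Python scripts to look and compute and a shell command to move; the robot and the scene stay as the last step left them, time stands still between calls to the robot, and variables do not carry over. Pictures are saved under pics/ and viewed, at most 10 in all, crops included, and the job is handed in when it is done.

```bash
ls; mkdir -p pics; python3 - <<'E'
from rig import ctrl
import cv2
s=ctrl.sense();print(s)
for n in("scene","top"):
    cv2.imwrite(f"pics/{n}0.png",ctrl.capture(n)[:,:,::-1]);print(ctrl.calibration(n))
print(ctrl.calibration("wrist"))
E
```

```text
pics
rig.py
steer.py
{'time_s': 0.0, 'joints': array([ 8.85578018e-01,  3.13429211e-01,  1.49841488e+00, -1.54956657e-05,
        1.33098562e+00, -2.23416111e-01]), 'dq': array([ 1.90137397e-05, -1.59139502e-03, -5.76043429e-04,  1.41859125e-03,
       -1.45900295e-05,  7.88395962e-04]), 'tau': array([ 1.44486232e-03, -4.12267542e+01, -2.59737700e+01, -9.65162440e-05,
        4.21509409e-03, -2.66677731e-06]), 'eef_pos': array([233.91596728, 469.96787172, 404.15393423]), 'ee_rot': array([-2.64678352e-04,  2.28852961e-01,  9.73460805e-01, -5.59086721e-04]), 'force': array([-0.50287961, -0.08448612, -0.96629899]), 'wrist_torque': array([ 0.02970342, -0.00141254,  0.01487694]), 'grip_force': 0.0, 'grip_width': 1.0025180674809873}
{'fx': 390.65496572532874, 'fy': 390.65496572532874, 'cx': 282.1752940308483, 'cy': 204.3737514940989, 'position': array([1310.49193755, -319.54954952,  617.84388777]), 'attitude': array([-0.39211491,  0.74559386,  0.47466017, -0.25501648])}
{'fx': 437.5189857056238, 'fy': 437.5189857056238, 'cx': 277.01735134767364, 'cy': 211.98521554133077, 'position': array([ 537.3289993 ,   17.26582699, 1135.16128349]), 'attitude': array([-0.0201748 ,  0.71440102, -0.69932133,  0.013185  ])}
{'fx': 296.5343042119397, 'fy': 296.5343042119397, 'cx': 277.18416994957636, 'cy': 211.70833922910484, 'position': array([170.81755784, 501.24213888, 374.1971605 ]), 'attitude': array([0.12133516, 0.84175029, 0.52078122, 0.07430444])}
```

View pics/top0.png

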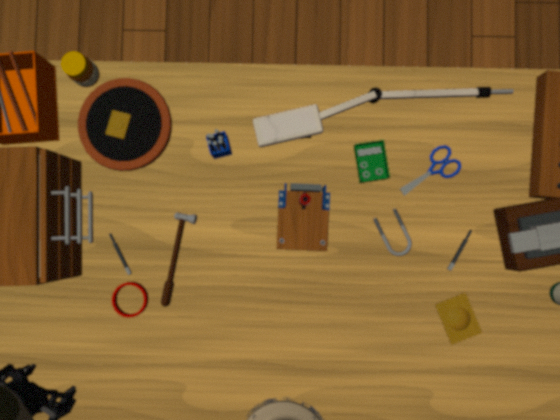

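View pics/scene0.png

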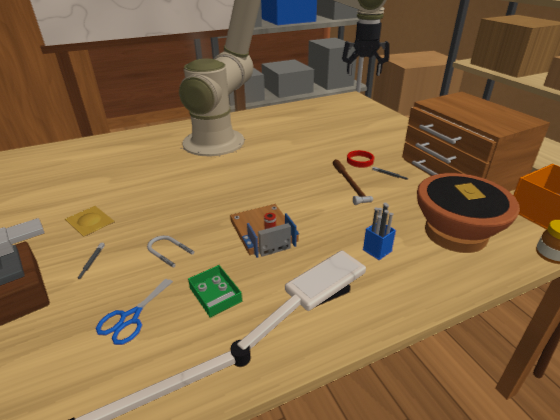

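The top view shows the clamp at about (303,217) with its plate up (+x) at (306,188). The U-bolt is on its right: leg ends near (378,221) and (397,211), bend at about (403,254). The hammer is left at (178,260), the pot at (218,145) and the tray at (371,161).

```bash
cat > h.py <<'E'
import numpy as np, cv2
from scipy.spatial.transform import Rotation as R
def rot(q): return R.from_quat([q[1],q[2],q[3],q[0]])
def world(c,px,z):
    "pixels (n,2) -> world xyz on the plane of height z"
    px=np.atleast_2d(np.float64(px)); d=np.c_[(px[:,0]-c['cx'])/c['fx'],(px[:,1]-c['cy'])/c['fy'],np.ones(len(px))]
    d=rot(c['attitude']).apply(d); p=c['position']
    return p+d*((z-p[2])/d[:,2])[:,None]
def pix(c,P):
    q=rot(c['attitude']).inv().apply(np.atleast_2d(P)-c['position'])
    return np.c_[c['fx']*q[:,0]/q[:,2]+c['cx'],c['fy']*q[:,1]/q[:,2]+c['cy']]
E
python3 - <<'E'
from rig import ctrl
from h import *
c=ctrl.calibration("top")
print("tips/bend",world(c,[[378,221],[397,211],[403,254]],5).round())
print("sole front corners, rear",world(c,[[277,249],[328,250],[279,192],[330,193]],22).round())
print("plate top",world(c,[[290,187],[322,187]],66).round())
im=cv2.imread("pics/top0.png")[170:270,260:430]
cv2.imwrite("pics/top0c.png",cv2.resize(im,None,fx=4.7,fy=4.7,interpolation=cv2.INTER_CUBIC))
E
```

```text
tips/bend [[ 573. -232.    5.]
 [ 600. -280.    5.]
 [ 489. -297.    5.]]
sole front corners, rear [[ 496.   27.   22.]
 [ 496. -102.   22.]
 [ 641.   25.   22.]
 [ 641. -105.   22.]]
plate top [[650.  -2.  66.]
 [651. -81.  66.]]
```

View pics/top0c.png

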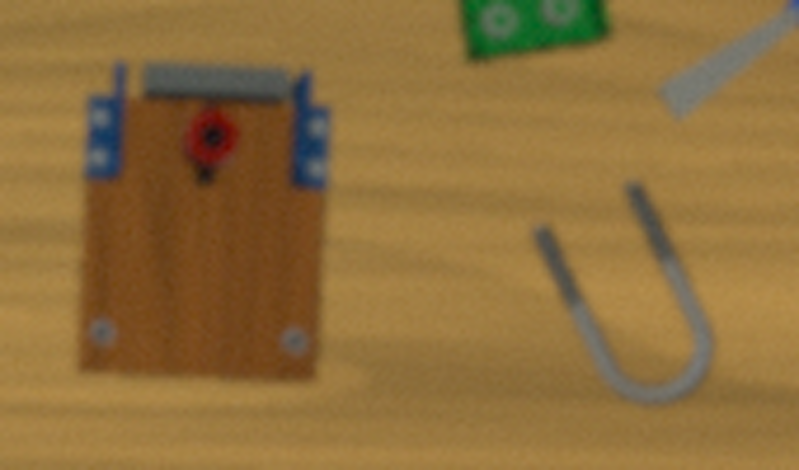

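The crop shows the sole's front corners at crop (82,370) and (316,378), and the column at (212,136). The plate spans crop columns 145 to 293, slightly right of the column. The bolt's leg ends are at crop (543,230) and (634,186), with the bend bottom at about (652,402).

```bash
cat >> h.py <<'E'
def go(s,pos,xdir):
    "shift along tool axes and turn to put a straight-down TCP at pos with tool x along xdir (deg, world)"
    r=rot(s['ee_rot']); a=np.radians(xdir); x=np.array([np.cos(a),np.sin(a),0]); z=np.array([0,0,-1.])
    t=R.from_matrix(np.c_[x,np.cross(z,x),z])
    return r.inv().apply(np.array(pos)-s['eef_pos']).round(1),(r.inv()*t).as_rotvec().round(3)
def xdir(s):
    v=rot(s['ee_rot']).apply([1,0,0]); return np.degrees(np.arctan2(v[1],v[0]))
E
python3 - <<'E'
from rig import ctrl
from h import *
c=ctrl.calibration("top");s=ctrl.sense()
f=lambda L:np.array(L)/4.7+[260,170]
T=world(c,f([[543,230],[634,186]]),5);print("tips",T.round(),np.linalg.norm(T[0]-T[1]))
v=(T[0]-T[1])[:2];v/=np.linalg.norm(v);ax=np.array([v[1],-v[0]]);print("yaw bolt",np.degrees(np.arctan2(*ax[::-1])),"origin",T[:,:2].mean(0)-85*ax, "bend",world(c,f([[652,402]]),5))
S=world(c,f([[82,370],[316,378]]),22);print("sole",S.round(1));v=(S[0]-S[1])[:2];print("yaw shoe",np.degrees(np.arctan2(-v[0],v[1])))
print("plate front top",world(c,f([[145,95],[293,100]]),66).round(1),"col",world(c,f([[212,136]]),82).round(1))
print("tool xdir",xdir(s),"cam in tool",rot(s['ee_rot']).inv().apply(ctrl.calibration("wrist")['position']-s['eef_pos']).round(1), (rot(s['ee_rot']).inv()*rot(ctrl.calibration("wrist")['attitude'])).as_matrix().round(2))
E
```

```text
tips [[ 578. -225.    5.]
 [ 603. -275.    5.]] 55.627387802553315
yaw bolt 26.965194377623384 origin [ 514.84722033 -288.70073237] bend [[ 485.27033081 -285.79898088    5.        ]]
sole [[ 496.5   25.7   22. ]
 [ 495.  -100.5   22. ]]
yaw shoe -0.6978779191724724
plate front top [[641.8  -4.4  66. ]
 [640.8 -81.5  66. ]] col [[619.9 -38.8  82. ]]
tool xdir 153.53836542927255 cam in tool [70.4 -0.1 30. ] [[-0.   -0.96 -0.28]
 [ 1.   -0.   -0.  ]
 [ 0.   -0.28  0.96]]
```

```bash
python3 - <<'E'
from rig import ctrl
from h import *
print(go(ctrl.sense(),[600,-40,330],179.3))
E
```

```text
(array([-555. , -293.3,   74.4]), array([-0.001, -0.   , -0.45 ]))
```

Careful with the scale: shifts go in units of 50 mm. That gives: -350 mm is -7, -185 mm is -3.7.

```bash
python3 steer.py '[{"x": -7, "y": -3.7, "z": 0.94, "wz": -0.45}, {"x": -7, "y": -3.7, "z": 0.94, "wz": -0.45}, {"x": -7, "y": -3.7, "z": 0.94, "wz": -0.45}, {"x": -7, "y": -3.7, "z": 0.94, "wz": -0.45}, {"x": -7, "y": -3.7, "z": 0.94, "wz": -0.45}, {"x": -7, "y": -3.7, "z": 0.94, "wz": -0.45}, {"x": -7, "y": -3.7, "z": 0.94, "wz": -0.45}, {"x": -7, "y": -3.7, "z": 0.94, "wz": -0.45}]' 1.0; python3 - <<'E'
from rig import ctrl
from h import *
print(go(ctrl.sense(),[600,-40,330],179.3))
E
```

```text
time_s: 0.9
eef_pos: [455.7, 160.4, 359.4]
ee_rot: [-0.0, 0.006, 1.0, 0.0]
force: [0.4, -0.1, -0.1]
grip_width: 1.002
grip_force: 0.0
(array([-146.7, -198.7,   29.4]), array([ 0., -0.,  0.]))
```

Converted, -199 mm is -3.98, -147 mm is -2.94.

```bash
python3 steer.py '[{"x": -2.94, "y": -3.98, "z": 0.58}, {"x": -2.94, "y": -3.98, "z": 0.58}, {"x": -2.94, "y": -3.98, "z": 0.58}, {"x": -2.94, "y": -3.98, "z": 0.58}, {"x": -2.94, "y": -3.98, "z": 0.58}, {"x": -2.94, "y": -3.98, "z": 0.58}, {"x": -2.94, "y": -3.98, "z": 0.58}, {"x": -2.94, "y": -3.98, "z": 0.58}]'; python3 - <<'E'
from rig import ctrl
from h import *
import json
c=ctrl.calibration("wrist")
im=ctrl.capture("wrist")[:,:,::-1]
cv2.imwrite("pics/w1.png",im)
json.dump({k:np.asarray(v).tolist() for k,v in c.items()},open("w1.json","w"))
E
```

```text
time_s: 1.7
eef_pos: [599.2, -37.6, 330.7]
ee_rot: [-0.0, 0.006, 1.0, 0.0]
force: [-0.1, 0.2, 0.3]
grip_width: 0.997
grip_force: 0.0
```

View pics/w1.png

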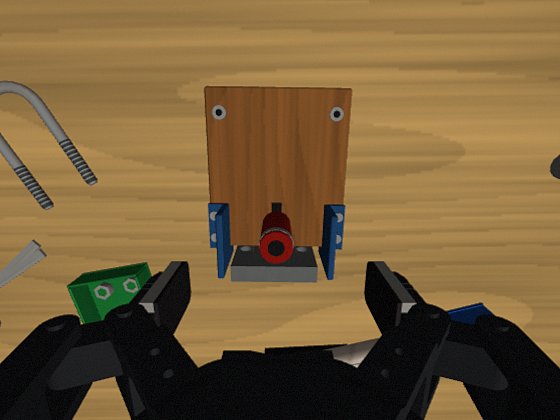

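The picture is turned half round (up = -x, left = -y). It shows the sole's front corners at (206,87) and (351,89), the column top near (277,248), the plate at about (231..318, 245..282) and the cheeks at (223,240) and (329,240).

```bash
python3 - <<'E'
import cv2
im=cv2.imread("pics/w1.png")[195:290,205:355]
cv2.imwrite("pics/w1c.png",cv2.resize(im,None,fx=5,fy=5,interpolation=cv2.INTER_CUBIC))
E
```

```text
(no output)
```

View pics/w1c.png

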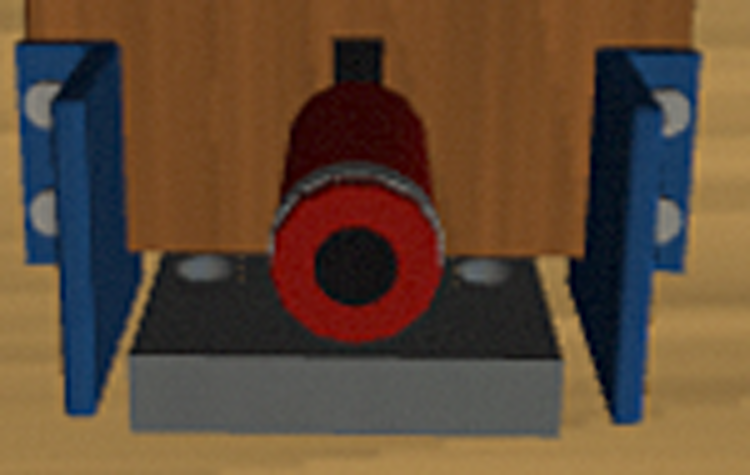

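The crop shows the plate's top front edge from (132,353) to (558,359), the holes at about (203,267) and (482,270), the column top centre at (357,257) and the cheeks' front top inner corners at (88,97) and (636,108).

```bash
python3 - <<'E'
from h import *
import json
c={k:np.array(v) for k,v in json.load(open("w1.json")).items()}
f=lambda L:np.array(L)/5+[205,195]
pl=world(c,f([[132,353],[558,359]]),66)
ho=world(c,f([[203,267],[482,270]]),27.25)
co=world(c,f([[357,257]]),82)
ch=world(c,f([[88,97],[636,108]]),62)
so=world(c,[[205.5,87],[351.5,89]],22)
se=world(c,f([[130,250],[585,256]]),22)
for n,p in zip("plate holes col cheeks sole solerear".split(),(pl,ho,co,ch,so,se)):
    print(n,p.round(1).tolist(), "mid",p.mean(0).round(1), "len",np.linalg.norm(p[0]-p[-1]).round(1), "yaw",np.degrees(np.arctan2(p[0]-p[-1],1))[0] if 0 else np.degrees(np.arctan2((p[-1]-p[0])[0],(p[0]-p[-1])[1])).round(2))
t=world(c,[[91,182],[48,206]],7); print("tips",t.round(1),np.linalg.norm(t[0]-t[1]))
E
```

```text
plate [[645.9, -78.7, 66.0], [647.9, -4.4, 66.0]] mid [646.9 -41.6  66. ] len 74.3 yaw 178.42
holes [[646.5, -70.3, 27.2], [647.9, -14.7, 27.2]] mid [647.2 -42.5  27.2] len 55.7 yaw 178.64
col [[621.5, -39.1, 82.0]] mid [621.5 -39.1  82. ] len 0.0 yaw 0.0
cheeks [[600.4, -84.2, 62.0], [603.5, 8.1, 62.0]] mid [601.9 -38.   62. ] len 92.3 yaw 178.1
sole [[496.3, -99.5, 22.0], [499.4, 27.9, 22.0]] mid [497.9 -35.8  22. ] len 127.4 yaw 178.58
solerear [[644.9, -85.6, 22.0], [647.3, 6.6, 22.0]] mid [646.1 -39.5  22. ] len 92.2 yaw 178.49
tips [[ 581.4 -224.7    7. ]
 [ 605.8 -273.6    7. ]] 54.570003351581654
```

```bash
python3 - <<'E'
from rig import ctrl
from h import *
print(go(ctrl.sense(),[528.3,-281.8,250],206.5), xdir(ctrl.sense()))
E
```

```text
(array([  68.3, -245.2,   80.9]), array([ 0.   ,  0.   , -0.473])) 179.3921024084638
```

```bash
python3 steer.py '[{"x": 1.366, "y": -4.904, "z": 1.618, "wz": -0.473}, {"x": 1.366, "y": -4.904, "z": 1.618, "wz": -0.473}, {"x": 1.366, "y": -4.904, "z": 1.618, "wz": -0.473}, {"x": 1.366, "y": -4.904, "z": 1.618, "wz": -0.473}, {"x": 1.366, "y": -4.904, "z": 1.618, "wz": -0.473}, {"x": 1.366, "y": -4.904, "z": 1.618, "wz": -0.473}, {"x": 1.366, "y": -4.904, "z": 1.618, "wz": -0.473}, {"x": 1.366, "y": -4.904, "z": 1.618, "wz": -0.473}]'; python3 - <<'E'
from rig import ctrl
from h import *
c=ctrl.calibration("wrist");s=ctrl.sense();print(go(s,[528.3,-281.8,250],206.5))
im=ctrl.capture("wrist")[:,:,::-1].copy()
# predicted outline of bolt
a=np.radians(26.5);ux=np.array([np.cos(a),np.sin(a),0]);uy=np.array([-ux[1],ux[0],0]);O=np.array([517.5,-287.1,10])
for x,y in((85,33),(85,23),(85,-33),(85,-23),(0,33),(0,-33),(-33,0)):
    p=pix(c,O+x*ux+y*uy)[0].round().astype(int);cv2.circle(im,tuple(map(int,p)),2,(0,0,255),-1)
cv2.imwrite("pics/w2.png",im)
E
```

```text
time_s: 2.55
eef_pos: [528.5, -281.9, 250.3]
ee_rot: [0.0, -0.229, 0.973, 0.0]
force: [0.3, 0.8, 0.8]
grip_width: 0.998
grip_force: 0.0
(array([0.2, 0.2, 0.3]), array([-0.   ,  0.   , -0.001]))
```

View pics/w2.png

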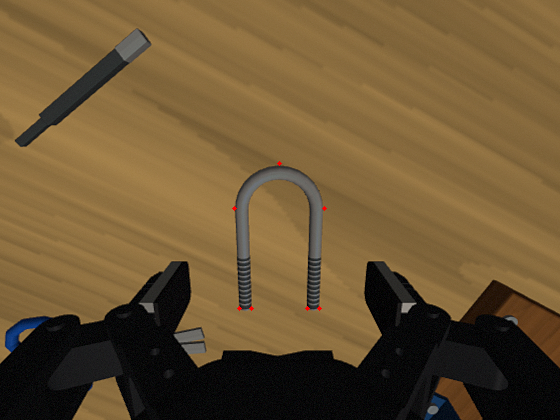

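The predicted outline (red dots) lies on the bolt within 1–2 px, and the bolt is centred between the open fingers. I'll go down and grip.

```bash
python3 steer.py '[{"z": 0.9}, {"z": 1.4}, {"z": 1.64}, {"z": 1.64}]' && python3 steer.py '[{}, {}, {}, {}, {}, {}]' 0.0 60
```

```text
time_s: 3.0
eef_pos: [528.7, -281.6, 167.2]
ee_rot: [-0.001, -0.229, 0.973, 0.001]
force: [-1.0, 0.3, -0.1]
grip_width: 1.003
grip_force: 0.0
time_s: 3.6
eef_pos: [529.0, -282.8, 170.4]
ee_rot: [0.001, -0.229, 0.973, -0.001]
force: [-0.5, 2.3, 7.8]
grip_width: 0.739
grip_force: 64.9
```

Converted, -90 mm is -1.8, -50 mm is -1.

```bash
python3 steer.py '[{"z": -0.3}, {"z": -1}, {"z": -1.8}, {"z": -1.8}]'; python3 - <<'E'
from rig import ctrl
from h import *
import json
c=ctrl.calibration("wrist");s=ctrl.sense();print(s['eef_pos'],xdir(s),s['force'])
im=ctrl.capture("wrist")[:,:,::-1]
cv2.imwrite("pics/w3.png",im)
json.dump({k:np.asarray(v).tolist() for k,v in c.items()},open("w3.json","w"))
E
```

```text
time_s: 4.0
eef_pos: [529.2, -283.3, 265.0]
ee_rot: [0.003, -0.229, 0.973, -0.005]
force: [-0.4, -0.3, -1.4]
grip_width: 0.739
grip_force: 66.6
[ 529.2329048  -283.30144347  264.9688606 ] -153.56368008973462 [-0.42205059 -0.30125125 -1.39456132]
```

View pics/w3.png

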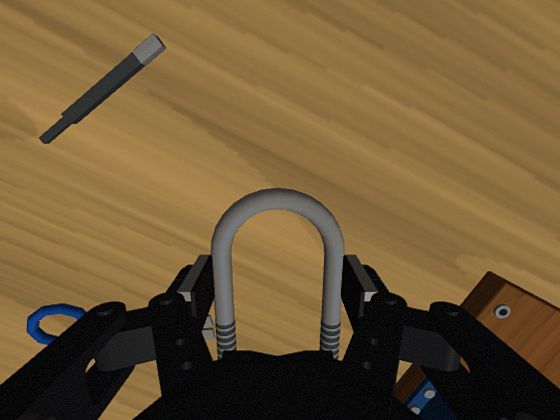

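The bolt is held squarely between the pads: bend apex at (280,188), legs at columns 222 and 335. Next I carry it to the front of the sole.

```bash
python3 - <<'E'
from rig import ctrl
from h import *
print(go(ctrl.sense(),[504,-39,240],178.6))
E
```

```text
(array([-86.4, 229.6,  20.6]), array([-0.006,  0.004,  0.486]))
```

Converted, 229.6 mm is 4.592, 213 mm is 4.26.

```bash
python3 steer.py '[{"x": -0.34, "y": 0.92, "z": 0.08, "wz": 0.1}, {"x": -0.68, "y": 1.84, "z": 0.16, "wz": 0.2}, {"x": -1.04, "y": 2.76, "z": 0.24, "wz": 0.3}, {"x": -1.4, "y": 3.68, "z": 0.32, "wz": 0.4}, {"x": -1.6, "y": 4.26, "z": 0.36, "wz": 0.486}, {"x": -1.728, "y": 4.592, "z": 0.412, "wz": 0.486}, {"x": -1.728, "y": 4.592, "z": 0.412, "wz": 0.486}]'; python3 - <<'E'
from rig import ctrl
from h import *
print(go(ctrl.sense(),[504,-39,195],178.6),ctrl.sense()['joints'])
E
```

```text
time_s: 4.75
eef_pos: [502.9, -36.7, 236.7]
ee_rot: [-0.001, 0.011, 1.0, 0.0]
force: [0.4, 0.1, -1.0]
grip_width: 0.741
grip_force: 66.6
(array([-1.2, -2.3, 41.7]), array([ 0.001, -0.002,  0.003])) [-3.05597003e-01  4.72506940e-01  1.75465578e+00  1.83625964e-04
  9.16473555e-01 -1.85457950e+00]
```

Converted, 41.7 mm is 0.834, 40 mm is 0.8.

```bash
python3 steer.py '[{"x": -0.024, "y": -0.046, "z": 0.4}, {"x": -0.024, "y": -0.046, "z": 0.72}, {"x": -0.024, "y": -0.046, "z": 0.8}, {"x": -0.024, "y": -0.046, "z": 0.834}, {"x": -0.024, "y": -0.046, "z": 0.834}]'; python3 - <<'E'
from rig import ctrl
from h import *
import json
s=ctrl.sense();print(go(s,[504,-39,193],178.6),s['force'])
c=ctrl.calibration("top")
im=ctrl.capture("wrist")[:,:,::-1]
a=cv2.resize(im,(448,336))
t=cv2.resize(ctrl.capture("top")[160:260,250:355,::-1],(352,336),interpolation=cv2.INTER_CUBIC)
cv2.imwrite("pics/w4.png",np.hstack([a,t]))
E
```

```text
time_s: 5.25
eef_pos: [504.9, -41.4, 195.9]
ee_rot: [0.0, 0.013, 1.0, -0.0]
force: [0.4, -0.8, -1.9]
grip_width: 0.739
grip_force: 66.6
(array([1. , 2.4, 2.9]), array([-0.   ,  0.001, -0.001])) [ 0.38513439 -0.82056258 -1.92324278]
```

View pics/w4.png

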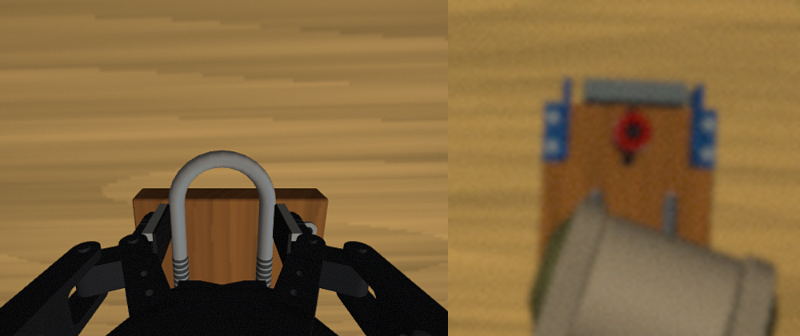

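Left (wrist): the bolt lies square to the sole between the pads. Right (top): the leg ends at about (595,190) and (670,195) sit either side of the column line at (632,130).

Converted, 3 mm is 0.06, 2.4 mm is 0.048.

```bash
python3 steer.py '[{"x": 0.02, "y": 0.048, "z": 0.02}, {"x": 0.02, "y": 0.048, "z": 0.04}, {"x": 0.02, "y": 0.048, "z": 0.06}, {"x": 0.02, "y": 0.048, "z": 0.06}, {"x": 0.02, "y": 0.048, "z": 0.06}]'; python3 - <<'E'
from rig import ctrl
from h import *
s=ctrl.sense();print(s['force'],s['wrist_torque'],go(s,[504,-39,193],178.6))
c=ctrl.calibration("top")
t=world(c,[[293.9,216.5],[316.2,218]],32);print(t,t.mean(0))
E
```

```text
time_s: 5.85
eef_pos: [503.8, -38.6, 192.6]
ee_rot: [0.0, 0.012, 1.0, -0.0]
force: [-0.5, -0.1, -1.7]
grip_width: 0.742
grip_force: 66.6
[-0.48939264 -0.1019098  -1.72921174] [-0.01979613 -0.01617918  0.02341272] (array([-0.2, -0.4, -0.4]), array([-0.,  0., -0.]))
[[578.80148021 -14.08418717  32.        ]
 [576.21054209 -70.33715152  32.        ]] [577.50601115 -42.21066934  32.        ]
```

```bash
python3 steer.py '[{"z": 0.014}, {"z": 0.014}, {"z": 0.028}, {"z": 0.028}]'; python3 steer.py '[{"z": 0.014}, {"z": 0.014}, {"z": 0.028}, {"z": 0.028}]'
```

```text
time_s: 6.25
eef_pos: [503.8, -38.6, 192.2]
ee_rot: [0.0, 0.012, 1.0, -0.0]
force: [-5.5, 0.8, 13.6]
grip_width: 0.737
grip_force: 68.2
time_s: 6.65
eef_pos: [503.9, -38.6, 192.0]
ee_rot: [0.0, 0.012, 1.0, -0.0]
force: [-12.1, 2.3, 29.2]
grip_width: 0.74
grip_force: 69.6
```

```bash
python3 steer.py '[{"z": -0.046}, {"x": -0.2, "z": -0.046}, {"x": -0.4, "z": -0.046}, {"x": -0.6, "z": -0.046}, {"x": -0.8, "z": -0.046}, {"x": -1, "z": -0.046}, {"x": -1.16, "z": -0.046}, {"x": -1.16, "z": -0.046}]'; python3 - <<'E'
from rig import ctrl
from h import *
s=ctrl.sense();print(s['force'],go(s,[562,-40.4,192.5],178.6))
im=ctrl.capture("wrist")[:,:,::-1]
a=cv2.resize(im,(448,336))
t=cv2.resize(ctrl.capture("top")[160:260,250:355,::-1],(352,336),interpolation=cv2.INTER_CUBIC)
cv2.imwrite("pics/w5.png",np.hstack([a,t]))
E
```

```text
time_s: 7.45
eef_pos: [562.6, -40.2, 192.4]
ee_rot: [0.001, 0.012, 1.0, -0.0]
force: [1.7, 0.0, 2.7]
grip_width: 0.742
grip_force: 66.9
[1.72639782 0.01646567 2.67774822] (array([ 0.6, -0.2, -0.1]), array([-0.001,  0.002, -0.   ]))
```

Converted, -14 mm is -0.28, -4 mm is -0.08.

```bash
python3 steer.py '[{"x": -0.04}, {"x": -0.08}, {"x": -0.12}, {"x": -0.16}, {"x": -0.2}, {"x": -0.24}, {"x": -0.28}, {"x": -0.28}]'
```

```text
time_s: 8.35
eef_pos: [575.3, -40.3, 192.4]
ee_rot: [-0.001, 0.012, 1.0, 0.0]
force: [-4.1, 0.9, 8.3]
grip_width: 0.735
grip_force: 67.5
```

Converted, -3 mm is -0.06, -1.5 mm is -0.03.

```bash
python3 steer.py '[{"x": -0.03}, {"x": -0.06}, {"x": -0.06}]'
```

```text
time_s: 8.65
eef_pos: [578.2, -40.4, 192.4]
ee_rot: [-0.001, 0.012, 1.0, 0.0]
force: [-4.1, 0.9, 9.4]
grip_width: 0.74
grip_force: 67.5
```

Converted, -4 mm is -0.08, -2 mm is -0.04.

```bash
python3 steer.py '[{"x": -0.04, "z": -0.016}, {"x": -0.08, "z": -0.016}, {"x": -0.12, "z": -0.016}, {"x": -0.16, "z": -0.016}, {"x": -0.16, "z": -0.016}]';python3 - <<'E'
from rig import ctrl
from h import *
t=cv2.resize(ctrl.capture("top")[165:245,260:350,::-1],(675,600),interpolation=cv2.INTER_CUBIC)
cv2.imwrite("pics/t6.png",t)
E
```

```text
time_s: 9.15
eef_pos: [586.9, -40.6, 192.6]
ee_rot: [-0.0, 0.012, 1.0, 0.0]
force: [0.5, 0.8, -0.4]
grip_width: 0.743
grip_force: 66.7
```

View pics/t6.png

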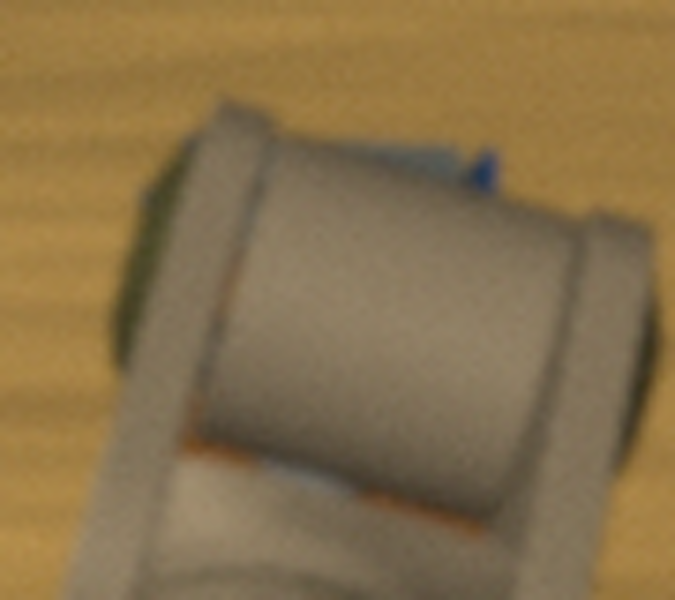

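The top camera is blocked by the wrist, so I learned nothing about the legs. The leg ends should be about 12 mm past the plate face; a small sideways wiggle will show if they are captured.

```bash
python3 steer.py '[{"y": 0.05}, {"y": 0.05}, {"y": 0.05}]'; python3 steer.py '[{"y": -0.1}, {"y": -0.1}, {"y": -0.1}]';python3 steer.py '[{"y": 0.05}, {"y": 0.05}]'
```

```text
time_s: 9.5
eef_pos: [586.8, -38.6, 192.9]
ee_rot: [0.0, 0.013, 1.0, -0.0]
force: [0.1, -4.7, -1.7]
grip_width: 0.738
grip_force: 66.6
time_s: 9.8
eef_pos: [586.6, -41.7, 192.6]
ee_rot: [-0.0, 0.011, 1.0, 0.001]
force: [-0.2, 9.4, -0.5]
grip_width: 0.744
grip_force: 67.0
time_s: 10.0
eef_pos: [586.7, -40.4, 192.8]
ee_rot: [-0.0, 0.012, 1.0, 0.0]
force: [-0.3, 0.0, -1.6]
grip_width: 0.74
grip_force: 67.0
```

Sideways force appears both ways with free play between, so both legs are captured in the holes. Now I release, back off and push on the bend.

```bash
python3 steer.py '[{}, {}, {}, {}, {"z": -0.3}, {"z": -0.8}, {"x": 0.5, "z": -0.8}, {"x": 1, "z": -0.8}]' 1.0; python3 steer.py '[{"x": 0.44}, {"x": 0.44}, {"x": 0.44}, {"x": 0.44}, {"x": 0.44}, {"x": 0.44}, {"x": 0.44}, {"x": 0.44}]' 0.0;python3 - <<'E'
from rig import ctrl
from h import *
s=ctrl.sense();print(go(s,[514,-38.6,198],178.6))
c=ctrl.calibration("wrist");im=ctrl.capture("wrist")[:,:,::-1]
cv2.imwrite("pics/w7.png",im)
E
```

```text
time_s: 10.8
eef_pos: [536.3, -39.4, 234.5]
ee_rot: [0.001, 0.012, 1.0, -0.0]
force: [0.4, 0.1, 0.1]
grip_width: 1.001
grip_force: 0.0
time_s: 11.6
eef_pos: [514.9, -38.9, 232.7]
ee_rot: [-0.0, 0.012, 1.0, -0.0]
force: [-0.5, 0.0, 0.8]
grip_width: 0.001
grip_force: 0.0
(array([ 0.9,  0.3, 34.7]), array([-0., -0., -0.]))
```

```bash
python3 steer.py '[{"z": 0.3}, {"z": 0.56}, {"z": 0.67}, {"z": 0.67}, {"x": -0.1, "z": 0.67}, {"x": -0.2, "z": 0.67}, {"x": -0.3, "z": 0.67}, {"x": -0.3, "z": 0.67}]'
```

```text
time_s: 12.45
eef_pos: [530.5, -39.3, 199.6]
ee_rot: [0.001, 0.012, 1.0, -0.0]
force: [-0.4, 0.4, 0.4]
grip_width: -0.002
grip_force: 0.0
```

Converted, -24 mm is -0.48, 2 mm is 0.04.

```bash
python3 steer.py '[{"x": -0.08, "z": 0.04}, {"x": -0.18, "z": 0.04}, {"x": -0.28, "z": 0.04}, {"x": -0.38, "z": 0.04}, {"x": -0.48, "z": 0.04}, {"x": -0.58, "z": 0.04}, {"x": -0.68, "z": 0.04}, {"x": -0.68, "z": 0.04}]'; python3 steer.py '[{"x": -0.08}, {"x": -0.16}, {"x": -0.24}, {"x": -0.32}, {"x": -0.32}]'
```

```text
time_s: 13.25
eef_pos: [564.3, -40.1, 197.4]
ee_rot: [0.0, 0.012, 1.0, -0.0]
force: [0.2, -0.1, -0.0]
grip_width: 0.001
grip_force: 0.0
time_s: 13.75
eef_pos: [580.2, -40.5, 197.4]
ee_rot: [0.0, 0.012, 1.0, -0.0]
force: [0.5, -0.5, -0.2]
grip_width: -0.002
grip_force: 0.0
```

Force stays near zero, which I don't trust, so I check now where the bolt is, with all the views in one picture.

```bash
python3 - <<'E'
from rig import ctrl
from h import *
a=cv2.resize(cv2.imread("pics/w7.png"),(400,300))
b=cv2.resize(ctrl.capture("wrist")[:,:,::-1],(400,300))
s=ctrl.capture("scene")[:,:,::-1]; cv2.imwrite("pics/scene7.png",s)
d=cv2.resize(s[195:270,215:315],(400,300),interpolation=cv2.INTER_CUBIC)
t=ctrl.capture("top")[165:240,260:360,::-1];t=cv2.resize(t,(400,300),interpolation=cv2.INTER_CUBIC)
cv2.imwrite("pics/m8.png",np.vstack([np.hstack([a,b]),np.hstack([d,t])]))
E
```

```text
(no output)
```

View pics/m8.png

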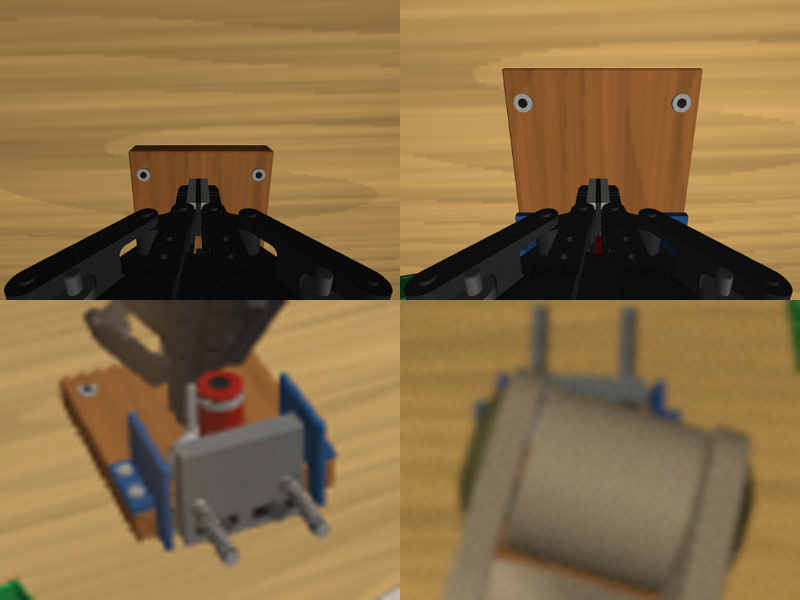

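The picture shows both legs sticking well out behind the plate (lower views, around (215,530) and (305,505)), so the bolt is following the push. I carry on until the hard stop.

```bash
python3 steer.py '[{"x": -0.06}, {"x": -0.12}, {"x": -0.18}, {"x": -0.24}, {"x": -0.24}]'; python3 steer.py '[{"x": -0.04}, {"x": -0.08}, {"x": -0.08}]'
```

```text
time_s: 14.4
eef_pos: [591.7, -40.9, 197.2]
ee_rot: [-0.001, 0.012, 1.0, 0.0]
force: [-4.4, 0.3, 1.5]
grip_width: -0.001
grip_force: 2.1
time_s: 14.7
eef_pos: [595.6, -41.0, 197.2]
ee_rot: [-0.001, 0.012, 1.0, 0.0]
force: [-5.1, -1.1, 2.0]
grip_width: 0.003
grip_force: 2.4
```

Now 4–5 N, which is the column's drag. Continuing.

```bash
python3 steer.py '[{"x": -0.04}, {"x": -0.08}, {"x": -0.08}]';  python3 steer.py '[{"x": -0.03}, {"x": -0.06}, {"x": -0.06}]'
```

```text
time_s: 15.0
eef_pos: [598.6, -41.1, 197.0]
ee_rot: [-0.004, 0.012, 1.0, 0.0]
force: [-15.7, -1.3, 10.4]
grip_width: 0.003
grip_force: 8.0
time_s: 15.3
eef_pos: [600.2, -41.2, 196.9]
ee_rot: [-0.007, 0.012, 1.0, 0.0]
force: [-30.6, -3.8, 18.9]
grip_width: 0.002
grip_force: 15.4
```

Converted, -1.5 mm is -0.03.

```bash
python3 steer.py '[{"x": -0.03}, {"x": -0.03}]'; python3 steer.py '[{"x": 0.1}, {"x": 0.3}, {"x": 0.6}, {"x": 0.8, "z": -0.6}, {"x": 1, "z": -1.6}, {"x": 1, "z": -2.4}, {"x": 0.4, "z": -2.8}, {"x": 0.4, "z": -2.8}]'; python3 - <<'E'
from rig import ctrl
from h import *
s=ctrl.sense();print(go(s,[600,-40,330],179.3))
E
```

```text
time_s: 15.5
eef_pos: [601.1, -41.2, 196.9]
ee_rot: [-0.009, 0.012, 1.0, 0.0]
force: [-38.6, -3.5, 24.2]
grip_width: -0.0
grip_force: 19.3
time_s: 16.3
eef_pos: [586.2, -40.8, 341.1]
ee_rot: [0.004, 0.012, 1.0, -0.001]
force: [0.3, -0.3, 0.7]
grip_width: 0.004
grip_force: 0.0
(array([-13.6,   1.2,  11.2]), array([-0.002,  0.009, -0.013]))
```

```bash
python3 steer.py '[{"x": -0.8}, {"x": -1.28}, {"x": -1.28}, {"x": -1.28}, {"x": -1.28}, {"x": -1.28}]' 1.0; python3 - <<'E'
from rig import ctrl
from h import *
s=ctrl.sense();c=ctrl.calibration("wrist");im=ctrl.capture("wrist")[:,:,::-1].copy();cv2.imwrite("pics/w9.png",im)
o=np.array([646.9,-39.5,0]);a=np.radians(-1.4);ux=np.array([np.cos(a),np.sin(a),0]);uy=np.array([-ux[1],ux[0],0])
sh=lambda P:np.c_[(P-o)@ux,(P-o)@uy].round(1)
hsv=cv2.cvtColor(im,cv2.COLOR_BGR2HSV)
red=(((hsv[...,0]<6)|(hsv[...,0]>174))&(hsv[...,1]>190)&(hsv[...,2]>120)).astype(np.uint8)
n,l,st,ce=cv2.connectedComponentsWithStats(red);k=1+np.argmax(st[1:,4]);print(st[k]); x,y,w,h=st[k][:4]
print("col top (bbox centre) shoe",sh(world(c,[[x+w/2,y+h/2]],82)))
def prof(P,Q,N):  # grey/sat profile along a shoe line
    t=np.linspace(0,1,N);W=np.array([o+(P[0]+(Q[0]-P[0])*k)*ux+(P[1]+(Q[1]-P[1])*k)*uy+[0,0,P[2]] for k in t])
    p=pix(c,W).round().astype(int);ok=(p[:,0]>=0)&(p[:,0]<560)&(p[:,1]>=0)&(p[:,1]<420)
    return [(round(P[0]+(Q[0]-P[0])*k),int(hsv[v,u,1])) for k,(u,v),g in zip(t,p,ok) if g]
print("sat along axis z32 (crown -70..-20)",prof((-70,-3,30),(-20,-3,30),26))
for y in(25,-31): print("leg",y,prof((40,y,30),(100,y,30),31))
E
```

```text
time_s: 16.9
eef_pos: [647.7, -42.2, 337.5]
ee_rot: [-0.0, 0.012, 1.0, 0.0]
force: [-0.6, 0.2, -0.1]
grip_width: 0.991
grip_force: 0.0
[264 183  34  32 354]
col top (bbox centre) shoe [[-13.9  -0.3]]
sat along axis z32 (crown -70..-20) [(-70, 180), (-68, 173), (-66, 181), (-64, 180), (-62, 176), (-60, 177), (-58, 173), (-56, 183), (-54, 184), (-52, 183), (-50, 184), (-48, 178), (-46, 150), (-44, 34), (-42, 61), (-40, 51), (-38, 16), (-36, 21), (-34, 6), (-32, 19), (-30, 13), (-28, 203), (-26, 255), (-24, 255), (-22, 206), (-20, 0)]
leg 25 [(40, 14), (42, 25), (44, 13), (46, 20), (48, 19), (50, 25), (52, 9), (54, 0), (56, 21), (58, 28), (60, 10), (62, 11), (64, 16), (66, 14), (68, 7), (70, 24), (72, 15), (74, 24), (76, 134), (78, 133), (80, 139), (82, 135), (84, 136), (86, 138), (88, 135), (90, 137), (92, 137), (94, 136), (96, 137), (98, 137), (100, 135)]
leg -31 [(40, 0), (42, 24), (44, 6), (46, 17), (48, 26), (50, 19), (52, 38), (54, 12), (56, 12), (58, 6), (60, 45), (62, 7), (64, 153), (66, 45), (68, 128), (70, 42), (72, 26), (74, 51), (76, 10), (78, 227), (80, 137), (82, 134), (84, 138), (86, 136), (88, 138), (90, 135), (92, 137), (94, 139), (96, 138), (98, 137), (100, 139)]
```

The column axis is at -14 mm, the crown at about -39 mm and the leg ends at 75–77 mm, so the bolt is home.

```bash
python3 -c "
from rig import ctrl
print(ctrl.finish_job())"
```

```text
the job is handed in; nothing more can be done
None
```

The U-bolt is fitted and pushed to its hard stop: both legs through the plate (leg ends about 75–77 mm past its face), the column tight against it, other items not touched as far as I could tell; handed in at about 17 s, no verdict shown.

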